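# Isolate the sheath pump and hold the tank cap at its vent position

### The job

Vent the sheath tank: first pull the orange service plug straight up out of its sprung socket on the grey pump controller and leave it in the small white tray. Then screw the tank's blue cap clockwise right down until it bottoms out, turn it back a quarter turn to the vent position, and finish still gripping the cap there, at rest, without letting go. Leave the two beakers, the amber bottle, the small vial and the blue block standing where they are.

Things in the scene. Friction and masses are not known exactly. Their poses are not given: they have to be found in the camera images.
- plug_center (a point): Centre of the loose orange plug's grip: 28 (plug x) x 20 (plug y) x 30 mm high, all above the socket; grasp it across the 20 mm. In the socket its axes are parallel to the controller's. Two sprung noses hold it: a straight upward pull of 5 to 15 N frees it within the first 10 mm; it is clear of the socket after 32 mm.
- plug: The same plug, about 40 g; origin at the foot of its steel stem (12 x 12 mm, 30 mm long, notched), 45 mm below the grip's centre; z along the stem to the grip.
- controller: Grey pump controller box, 120 (x) x 130 (y) x 60 mm high, fixed to the bench; origin at the centre of its underside. On its middle stands a black socket block 36 x 36 mm, its top 95 mm above the bench.
- socket (a point): Centre of the mouth of the black socket on the controller, at the top face of the socket block; z up. The plug's grip rests on this face.
- tray: Small open white parking tray, fixed, 130 (x) x 150 (y) x 24 mm high, walls and floor about 4 to 5 mm thick; origin at the centre of its underside.
- tank: Steel sheath tank with a yellow band, 112 mm in diameter, bolted down on a 150 x 130 mm plate; origin at the centre of the underside, z up. A flat collar (72 mm in diameter, top 126 mm above the bench) below the cap has a red mark on the tank's +x side (cap fully down) and a green one on its +y side (quarter turn back: vent).
- cap_center (a point): Centre (half-way up) of the blue knurled screw cap on the upright tank's axis: 48 mm in diameter (51 over the ribs), 30 mm high, underside 6 mm above the collar when fully down. x axis along the white pointer line on its top. The cap stays on its thread; it turns with about 0.12 N m of friction.
- cap: The same cap; origin on its axis at its underside, z up, x along the white pointer line.
- cap_turn (a joint): Angle of the cap in rad: 0 when bottomed out (hard stop, pointer at the red mark), growing as it is unscrewed counter-clockwise seen from above; 1.571 is a quarter turn back (pointer at the green mark). It starts between 1.0 and 2.8 and goes no farther than 4.5; the cap rises 0.8 mm per rad.
- beaker_a: Bystander: clear open beaker, 90 mm in diameter, 115 mm high; origin at its foot.
- beaker_b: Bystander: a second such beaker; origin at its foot.
- reagent: Bystander: amber bottle with a red cap, 60 mm in diameter, 120 mm high; origin at its foot.
- vial: Bystander: small glass vial with a green cap, 26 mm in diameter, 50 mm high; origin at its foot.
- marker_block: Bystander: blue plastic cleaning block, 50 x 35 x 20 mm; origin at its underside.

How it is judged:
By the outcome, as a careful person would: the job done as asked, in the order asked, and still so for the second after the job is handed in, while the arm keeps its last pose, push and grip.
It also fails if it takes over 72 s, if anything falls off the work surface, if the arm or the gripper's body presses on something with over 40 N, if the wrist force passes 120 N, or if a joint passes its speed limit or range.

### The arm

A 6-joint arm with a two-finger parallel gripper is mounted at the origin on the work surface. World frame = base frame: x ahead of the robot, y to its left, z up, the work surface at z = 0. Lengths are in m, angles in rad, forces in N, time in s.
With the tool pointing down it reaches from about 0.3 to 0.775 m from the base axis. Payload 14.6 kg.
Tool frame: the origin (TCP) lies midway between the tips of the shut fingers; the grasp point (between the pads) lies 19 mm behind it (ctrl.tcp_to_grasp is the distance from the TCP to the grasp point, in m); x points along the fingers, y is the direction in which the jaws open and shut, and the axes are right-handed (so a half turn about x gives the same grasp; the last joint's range is limited). The gripper opens to 94 mm and grips with 3 to 60 N. Pads are 16 mm wide; open, the fingers measure 119 mm over their backs; the gripper's body (75 mm by 177 mm) begins 78 mm behind the grasp point.
Start: joints at [1.142, 0.3, 1.521, -0, 1.321, -0.067], TCP at [0.195, 0.514, 0.205] pointing down, gripper open.
Joint ranges: [-3.03, 3.03], [-0.79, 2.21], [0.23, 2.52], [-1.04, 4.18], [0, 3.07], [-2.55, 2.55]. Speed limits (rad/s): [2.22, 2.22, 2.57, 3.14, 3.14, 3.14].

### API

Orientations are given as [roll, pitch, yaw] about the fixed x, y, z axes, in that order (R = Rz(yaw) Ry(pitch) Rx(roll)).
In Python, from station import ctrl gives the robot as it stands.
- The arm moves only by the tool jog_arm, never from a script. Its argument "rows" is one flat list of numbers, 7 for each row, row after row: the shift along the world's x, y, z in m, then the turn, a rotation vector about the world's x, y, z in degrees, then the closure, from 0 (fully open) to 1 (shut). A call has 1 to 8 rows; each row shifts and turns the commanded pose from where the row before left it; what a row does not reach is not made up. A row lasts 1/12 s, in which the tool goes at most 41.7 mm and 7.16 degrees, less where a joint would pass 70% of its speed; a pose out of reach is approached as far as the arm can. A call with a gripper value outside its range is refused whole. The fingers move at their own pace and stop on an object; "squeeze" is the grip in N (left out, the last holds). Time passes only in rows, so rows that do not move let the fingers close. It gives the time, the measured TCP pose, the force and the opening at its end, in the units of the state.
- ctrl.get_obs(): the state, without advancing time (a new reading comes with each control period).
- ctrl.camera(name): name is "scene" or "side" or "wrist"; returns (picture, depth): 480x640x3 uint8, red, green, blue; 480x640 float32, m along the optical axis (not along the pixel's ray), 0 where there is no reading.
- ctrl.camera_model(name): a dict with "K" (3x3 intrinsics, pixels), "extrinsics" (4x4, takes a point from camera to world coordinates). Camera axes: x right, y down, z forward; pixel columns grow to the right and rows downward; lengths in m; the calibration is good to about 2 mm. A picture is of the moment at which its call begins: read the wrist's pose just before it. camera_model takes no time and is no camera call; for the wrist camera it gives the pose at the moment of the call.
- ctrl.hand_in(): hands the job in, once; it reports no verdict.
The state is a dict: "time_s": time; "qpos": joint angles; "joint_vel": joint speeds; "tau": joint torques, N m; "ee_pos": TCP position; "eef_rot": TCP orientation; "force": force on the tool from outside, world axes, zero at the start; "moment": the same for the moment, N m; "grip_width": finger opening in m.
Only numpy, scipy, OpenCV 4.12 (cv2) and the standard library are available. Lean on these libraries where they do the work, as an engineer would, in place of code of your own. Each camera call takes 0.05 s, during which the arm holds its last target.

## Working session

There is one attempt and no reset: what is moved stays moved. The work goes in short steps, Python scripts to look and compute and a tool call to move; the robot and the scene stay as the last step left them, time stands still between calls to the robot, and variables do not carry over. Pictures are saved under pics/ and viewed, and the job is handed in when it is done.

Besides the shell and the picture viewer there is one more tool, called after ">>>" as name(argument=value, ...) on one line, values as JSON. jog_arm: Moves the arm, as the interface text tells. Its arguments: {"type":"object","properties":{"rows":{"type":"array"},"squeeze":{"type":"number"}},"required":["rows"]}

```bash
mkdir -p pics; ls; cat > h.py <<'E'
import numpy as np, cv2
from station import ctrl
def snap(n,tag):
    m=ctrl.camera_model(n); p,d=ctrl.camera(n)
    cv2.imwrite(f'pics/{tag}.png',cv2.cvtColor(p,cv2.COLOR_RGB2BGR)); np.savez(f'pics/{tag}.npz',p=p,d=d,K=m['K'],E=m['extrinsics'])
    return p,d,m
def load(tag):
    z=np.load(f'pics/{tag}.npz'); return z['p'],z['d'],z['K'],z['E']
def cloud(d,K,E):
    v,u=np.mgrid[:480,:640]; K=np.array(K);E=np.array(E)
    P=np.stack([(u-K[0,2])/K[0,0]*d,(v-K[1,2])/K[1,1]*d,d],-1)
    return P@E[:3,:3].T+E[:3,3]
E
python3 - <<'E'
from h import *
print(ctrl.get_obs())
for n in ('scene','side','wrist'): snap(n,n+'0'); 
E
```

```text
pics
{'time_s': 0.0, 'qpos': array([ 1.14241957e+00,  3.00464286e-01,  1.52157960e+00,  1.83814752e-05,
        1.32066872e+00, -6.65984631e-02]), 'joint_vel': array([-0.00101063,  0.00026111,  0.00101744,  0.00231456,  0.00043915,
        0.0008568 ]), 'tau': array([-1.21148416e-03, -5.31798899e+01, -3.52741599e+01,  7.08138035e-02,
        2.45516788e-02, -1.04431924e-04]), 'ee_pos': array([0.19455771, 0.5141676 , 0.20489069]), 'eef_rot': array([-1.65329089,  1.56967623, -2.01507374]), 'force': array([-0.038882  , -0.17173163,  0.7918802 ]), 'moment': array([ 0.00478465,  0.01898389, -0.02663114]), 'grip_width': 0.0939114415830063}
```

View pics/scene0.png

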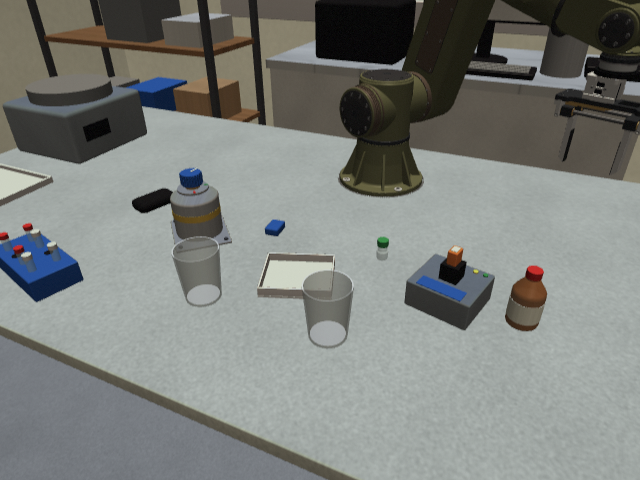

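View pics/side0.png

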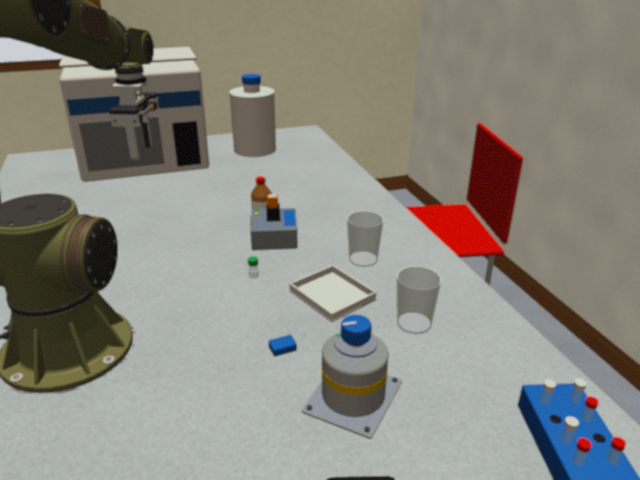

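View pics/wrist0.png

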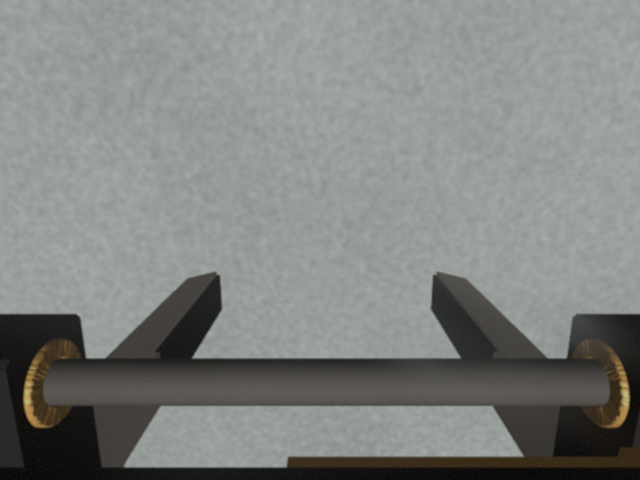

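The scene view shows the orange plug at (455,257), controller at (450,288), tray at (300,273), the blue cap at (191,177), beakers at (198,270) and (328,307), amber bottle at (526,298), vial at (382,247) and block at (275,227). The side view shows the same objects, with the cap at (356,330) and its white pointer to the left at (348,324).

```bash
python3 - <<'E'
from h import *
for t in ('scene0','side0'):
    p,d,K,E=load(t); C=cloud(d,K,E); hsv=cv2.cvtColor(p,cv2.COLOR_RGB2HSV)
    H,S,V=[hsv[...,i].astype(int) for i in range(3)]
    print(t,'cam at',E[:3,3].round(3))
    def rep(name,m):
        m=m&(d>0)
        q=C[m]
        if len(q)<5: print(name,len(q));return
        print(name,len(q),'med',np.median(q,0).round(3),'lo',np.percentile(q,3,axis=0).round(3),'hi',np.percentile(q,97,axis=0).round(3))
    def box(u0,u1,v0,v1):
        m=np.zeros(d.shape,bool); m[v0:v1,u0:u1]=1; return m
    if t=='scene0': B=dict(plug=box(435,475,240,275),cap=box(170,210,160,195),con=box(400,500,255,325),tray=box(255,340,250,300),vial=box(370,395,230,262),blk=box(262,290,215,240),bot=box(505,550,262,332),ba=box(170,225,235,308),bb=box(300,356,268,348))
    else: B=dict(plug=box(260,285,190,212),cap=box(335,378,312,348),con=box(248,300,205,250),tray=box(287,378,265,320),vial=box(245,262,253,280),blk=box(266,300,333,356),bot=box(250,275,175,212),ba=box(392,442,265,334),bb=box(345,385,210,268))
    or_=(H<16)&(S>170)&(V>110)
    rep('plug',B['plug']&or_); 
    top=B['plug']&or_&(C[...,2]>.12); rep('plugtop',top)
    bl=(H>100)&(H<125)&(S>130)
    rep('cap',B['cap']&bl); rep('captop',B['cap']&(C[...,2]>.158)); rep('capwhite',B['cap']&(C[...,2]>.15)&(S<90))
    m=B['con']&(abs(C[...,2]-.06)<.006)
    rep('contop',m)
    q=C[m][:,:2].astype(np.float32)
    if len(q)>9: print(cv2.minAreaRect(q))
    m=B['tray']&(abs(C[...,2]-.024)<.004); q=C[m][:,:2].astype(np.float32); rep('trayrim',m)
    if len(q)>9: print(cv2.minAreaRect(q))
    m=B['tray']&(abs(C[...,2]-.005)<.004)&(S<50)&(V>200); rep('trayfloor',m)
    rep('vial',B['vial']&(H>40)&(H<90)&(S>100)); rep('blk',B['blk']&bl); rep('bot',B['bot']&(C[...,2]>.02)&(S>130))
    rep('botcap',B['bot']&((H<5)|(H>174))&(S>170)&(C[...,2]>.1))
    for k in('ba','bb'): rep(k,B[k]&(C[...,2]>.1)&(C[...,2]<.13))
    rep('tankring',(abs(C[...,2]-.0)<.2)&(H>18)&(H<28)&(S>150)&(V>100)&(C[...,2]>.02))
E
```

```text
scene0 cam at [1.28  0.417 0.617]
plug 38 med [0.51  0.321 0.124] lo [0.493 0.308 0.12 ] hi [0.513 0.327 0.126]
plugtop 36 med [0.51  0.321 0.124] lo [0.493 0.308 0.121] hi [0.513 0.327 0.126]
cap 347 med [ 0.5   -0.286  0.157] lo [ 0.477 -0.313  0.138] hi [ 0.512 -0.273  0.166]
captop 199 med [ 0.492 -0.294  0.164] lo [ 0.469 -0.318  0.159] hi [ 0.511 -0.274  0.166]
capwhite 24 med [ 0.476 -0.297  0.165] lo [ 0.465 -0.32   0.163] hi [ 0.491 -0.28   0.166]
contop 2206 med [0.52  0.328 0.061] lo [0.45  0.253 0.056] hi [0.565 0.381 0.064]
((0.5002255439758301, 0.31646156311035156), (0.13072670996189117, 0.12204766273498535), 76.30537414550781)
trayrim 405 med [ 0.531 -0.009  0.024] lo [ 0.475 -0.074  0.02 ] hi [0.639 0.068 0.027]
((0.5568917989730835, 0.01170492172241211), (0.1347493827342987, 0.14978140592575073), 20.83510971069336)
trayfloor 1169 med [ 0.549 -0.011  0.005] lo [ 0.492 -0.061  0.003] hi [0.601 0.047 0.007]
vial 97 med [0.413 0.149 0.049] lo [0.4   0.138 0.037] hi [0.418 0.158 0.052]
blk 223 med [ 0.415 -0.127  0.019] lo [ 0.385 -0.145  0.006] hi [ 0.429 -0.114  0.023]

[... 1225 characters left out ...]
596095085144), 20.517234802246094)
trayfloor 1242 med [0.559 0.019 0.003] lo [ 0.507 -0.036  0.001] hi [0.613 0.079 0.006]
vial 62 med [0.405 0.138 0.047] lo [0.396 0.133 0.039] hi [0.414 0.153 0.051]
blk 363 med [ 0.401 -0.144  0.018] lo [ 0.379 -0.153  0.007] hi [ 0.423 -0.122  0.021]
bot 372 med [0.493 0.436 0.092] lo [0.474 0.304 0.063] hi [0.513 0.455 0.121]
botcap 43 med [0.498 0.446 0.116] lo [0.489 0.439 0.107] hi [0.505 0.465 0.12 ]
ba 624 med [ 0.685 -0.139  0.109] lo [ 0.642 -0.182  0.101] hi [ 0.728 -0.095  0.115]
bb 412 med [0.683 0.138 0.108] lo [0.64  0.095 0.101] hi [0.725 0.183 0.116]
tankring 207 med [ 0.459 -0.347  0.071] lo [ 0.432 -0.354  0.062] hi [ 0.491 -0.31   0.076]
```

```bash
python3 - <<'E'
from h import *
from scipy.spatial.transform import Rotation as R
o=ctrl.get_obs(); M=R.from_euler('xyz',o['eef_rot']).as_matrix(); print(M.round(3))
print('jaw yaw',np.degrees(np.arctan2(M[1,1],M[0,1])), ctrl.tcp_to_grasp)
E_=np.array(ctrl.camera_model('wrist')['extrinsics']); print((M.T@(E_[:3,3]-o['ee_pos'])).round(3)); print((M.T@E_[:3,:3]).round(2))
# tank plate + marks
for t in('side0','scene0'):
    p,d,K,E=load(t);C=cloud(d,K,E)
    m=(d>0)&(np.hypot(C[...,0]-.487,C[...,1]+.298)<.11)&(C[...,2]>.003)&(C[...,2]<.02)
    q=C[m]; print(t,len(q),np.median(q[:,2])); print(cv2.minAreaRect(q[:,:2].astype(np.float32)))
p,d,K,E=load('side0'); cv2.imwrite('pics/a.png',cv2.cvtColor(cv2.resize(p[300:440,290:415],None,fx=5,fy=4.2,interpolation=2),cv2.COLOR_RGB2BGR))
E
```

```text
[[-0.     0.354  0.935]
 [-0.001  0.935 -0.354]
 [-1.    -0.001 -0.   ]]
jaw yaw 69.2686773012688 0.0188
[-0.179  0.    -0.066]
[[-0.   -0.23  0.97]
 [ 1.    0.    0.  ]
 [-0.    0.97  0.23]]
side0 2064 0.007540319632408643
((0.48331570625305176, -0.32332515716552734), (0.1411951184272766, 0.18979443609714508), 75.92523956298828)
scene0 448 0.008964688088535677
((0.48108935356140137, -0.3041990101337433), (0.17896223068237305, 0.2115952968597412), 25.91728973388672)
```

View pics/a.png

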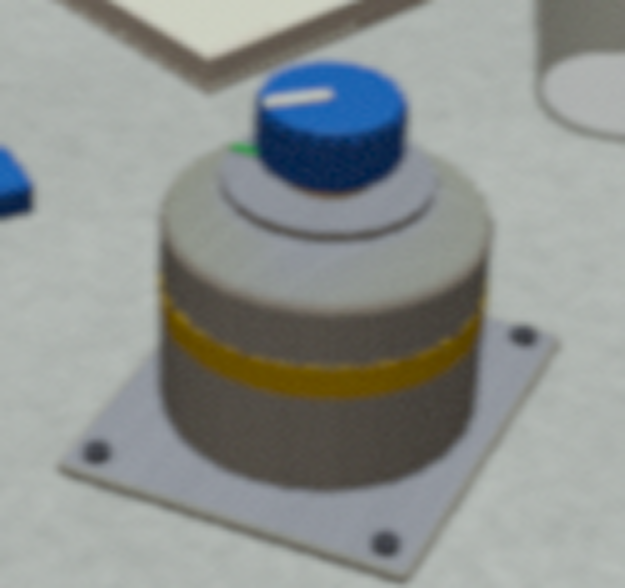

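The enlarged side view shows the cap's white pointer pointing left (265–330,98) and the green mark on the collar at about (242,150). I'll move above the plug first.

>>> jog_arm(rows=[0.03,-0.02,0.003,0,0,0.9,0,0.03,-0.02,0.003,0,0,0.9,0,0.03,-0.02,0.003,0,0,0.9,0,0.03,-0.02,0.003,0,0,0.9,0,0.03,-0.02,0.003,0,0,0.9,0,0.03,-0.02,0.003,0,0,0.9,0,0.03,-0.02,0.003,0,0,0.9,0,0.03,-0.02,0.003,0,0,0.8,0])

```text
time_s: 0.82
ee_pos: [0.4359, 0.3531, 0.2295]
eef_rot: [-2.372, 1.571, -2.609]
force: [0.1, 0.5, 0.4]
grip_width: 0.094
```

>>> jog_arm(rows=[0.032,-0.02,0,0,0,0,0,0.032,-0.019,0,0,0,0,0,0,0,0,0,0,0,0,0,0,0,0,0,0,0])

```text
time_s: 1.15
ee_pos: [0.4996, 0.3142, 0.2287]
eef_rot: [-2.443, 1.57, -2.683]
force: [-0.3, 0.2, 0.3]
grip_width: 0.0942
```

```bash
python3 - <<'E'
from h import *
o=ctrl.get_obs(); print(o['time_s'],o['ee_pos'],o['force'])
snap('wrist','w1')
E
```

```text
1.15 [0.49961044 0.31423532 0.2287066 ] [-0.2645939   0.19594165  0.30067342]
```

View pics/w1.png

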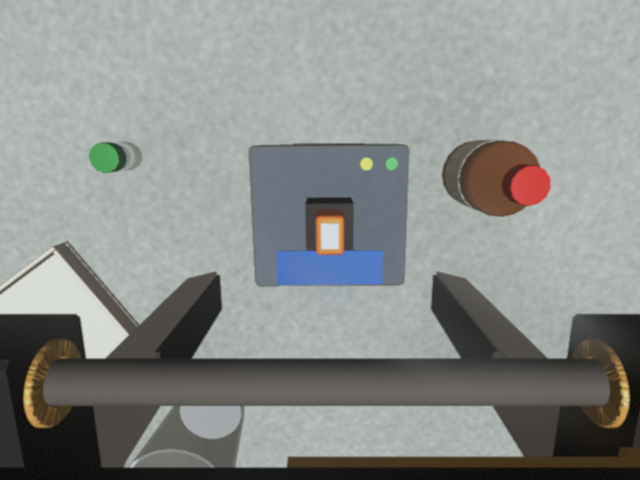

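The wrist view shows the plug's top at (330,234), square in the image with the controller (250–410, 145–285); the bottle is to the right and clear of the fingers.

```bash
python3 - <<'E'
from h import *
p,d,K,E=load('w1'); C=cloud(d,K,E); hsv=cv2.cvtColor(p,cv2.COLOR_RGB2HSV)
b=np.zeros(d.shape,bool); b[205:262,305:356]=1
m=b&(C[...,2]>.12)&(d>0); q=C[m]; r=cv2.minAreaRect(q[:,:2].astype(np.float32)); print(len(q),np.median(q,0),r)
b=np.zeros(d.shape,bool); b[135:295,235:425]=1
m=b&(abs(C[...,2]-.06)<.008); q=C[m]; print(np.median(q[:,2]),cv2.minAreaRect(q[:,:2].astype(np.float32)))
m=b&(abs(C[...,2]-.095)<.008); q=C[m]; print(np.median(q[:,2]),cv2.minAreaRect(q[:,:2].astype(np.float32)))
E
```

```text
1134 [0.4970374  0.31797312 0.12426598] ((0.4977487623691559, 0.3178257346153259), (0.01947794482111931, 0.028125280514359474), 76.74837493896484)
0.05937431495151407 ((0.49797776341438293, 0.31778931617736816), (0.13037584722042084, 0.12013734877109528), 76.75068664550781)
0.09425960916824738 ((0.49785375595092773, 0.31763777136802673), (0.03571036458015442, 0.036399584263563156), 76.87577056884766)
```

>>> jog_arm(rows=[-0.0016,0.003,-0.03,0,0,0.3,0,0,0,-0.03,0,0,0,0.4,0,0,-0.03,0,0,0,0.5,0,0,-0.02,0,0,0,0.5,0,0,-0.0127,0,0,0,0.5,0,0,-0.006,0,0,0,0.5,0,0,0,0,0,0,0.6,0,0,0,0,0,0,0.6], squeeze=30)

```text
time_s: 1.87
ee_pos: [0.4968, 0.3191, 0.1016]
eef_rot: [0.753, 1.57, 0.521]
force: [0.0, -0.1, -0.1]
grip_width: 0.0511
```

```bash
python3 - <<'E'
from h import *
o=ctrl.get_obs(); print(o['time_s'],o['ee_pos'],o['force'],o['grip_width'])
snap('wrist','w2')
E
```

```text
1.8667 [0.49682695 0.31905217 0.1015538 ] [ 0.00237922 -0.05612372 -0.06410251] 0.051133021646708215
```

View pics/w2.png

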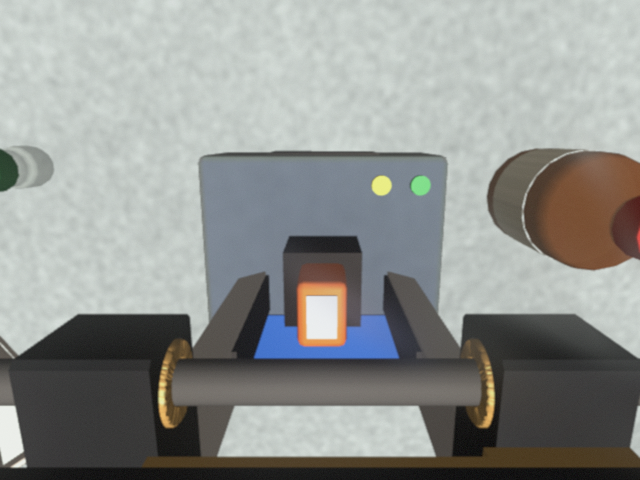

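The plug at (322,317) sits between the finger tips (268 and 386), nearly centred. Closing.

>>> jog_arm(rows=[0,-0.001,-0.001,0,0,0,0.85,0,0,0,0,0,0,0.85,0,0,0,0,0,0,0.9,0,0,0,0,0,0,1,0,0,0,0,0,0,1,0,0,0,0,0,0,1])

```text
time_s: 2.42
ee_pos: [0.4972, 0.3174, 0.1001]
eef_rot: [0.779, 1.57, 0.546]
force: [-0.7, -0.2, 4.3]
grip_width: 0.0194
```

>>> jog_arm(rows=[0,0,0.002,0,0,0,1,0,0,0.002,0,0,0,1,0,0,0.002,0,0,0,1,0,0,0.003,0,0,0,1,0,0,0.003,0,0,0,1])

```text
time_s: 2.83
ee_pos: [0.4971, 0.3174, 0.1121]
eef_rot: [0.867, 1.571, 0.634]
force: [0.3, 0.2, -0.3]
grip_width: 0.0198
```

>>> jog_arm(rows=[0,0,0.004,0,0,0,1,0,0,0.006,0,0,0,1,0,0,0.01,0,0,0,1,0,0,0.015,0,0,0,1,0,0,0.02,0,0,0,1,0,0,0.025,0,0,0,1,0,0,0.015,0,0,0,1])

```text
time_s: 3.42
ee_pos: [0.4975, 0.3176, 0.2103]
eef_rot: [0.74, 1.568, 0.508]
force: [-0.9, -0.5, -0.2]
grip_width: 0.0196
```

```bash
python3 - <<'E'
from h import *
o=ctrl.get_obs(); print(o['time_s'],o['ee_pos'],o['force'],o['grip_width'],o['qpos'])
snap('wrist','w3');p,d,m=snap('scene','s3')
E
```

```text
3.4167 [0.49747505 0.3176293  0.21027185] [-0.85134364 -0.49191848 -0.19800295] 0.019625037147299115 [ 5.06184264e-01  3.84683438e-01  1.39659166e+00  4.96495838e-06
  1.35726560e+00 -8.31997711e-01]
```

View pics/w3.png

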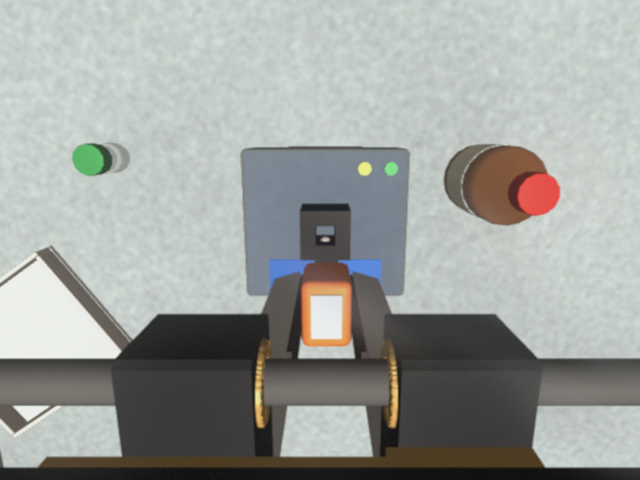

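View pics/s3.png

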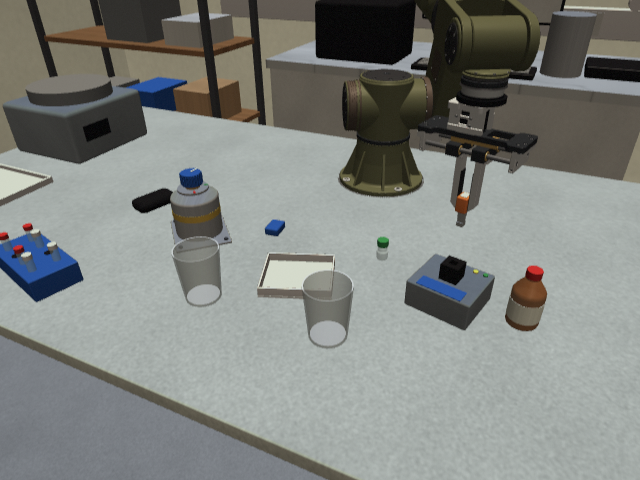

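The plug is out: the scene view shows it in the fingers at (461,207), and the socket at (325,233) in the wrist view is empty. Next I'll carry it over the tray.

>>> jog_arm(rows=[0.0067,-0.03,0,0,0,4.2,1,0.0067,-0.03,0,0,0,4.2,1,0.0067,-0.03,0,0,0,4.3,1,0.0067,-0.03,0,0,0,4.3,1,0.0067,-0.03,0,0,0,4.3,1,0.0067,-0.03,0,0,0,4.3,1,0.0067,-0.03,0,0,0,4.2,1,0.0067,-0.03,0,0,0,4.2,1])

```text
time_s: 4.18
ee_pos: [0.5505, 0.0759, 0.2061]
eef_rot: [2.836, 1.57, -3.083]
force: [0.8, 0.2, 0.3]
grip_width: 0.02
```

>>> jog_arm(rows=[0.007,-0.032,-0.01,0,0,0,1,0.0069,-0.031,-0.01,2,-5.4,0,1,0,0,-0.01,2,-5.4,0,1,0,0,-0.02,2,-5.4,0,1,0,0,-0.02,2,-5.4,0,1,0,0,-0.02,2.2,-5.5,0,1,0,0,-0.02,2.2,-5.6,0,1,0,0,0,0,0,0,1])

```text
time_s: 4.85
ee_pos: [0.5649, 0.0246, 0.1021]
eef_rot: [0.008, 0.985, 0.338]
force: [-1.5, -0.5, 0.1]
grip_width: 0.0198
```

```bash
python3 - <<'E'
from h import *
from scipy.spatial.transform import Rotation as R
o=ctrl.get_obs(); print(o['time_s'],o['ee_pos'],o['force'],o['grip_width'],o['qpos'])
print(R.from_euler('xyz',o['eef_rot']).as_matrix().round(3))
snap('wrist','w4');snap('side','d4')
E
```

```text
4.85 [0.56485028 0.02456656 0.1020802 ] [-1.53320787 -0.46972753  0.14504794] 0.019794908566228897 [-0.14534886  0.22532826  2.00668591  0.62365191  0.45543168 -2.54851265]
[[ 0.522 -0.325  0.789]
 [ 0.183  0.946  0.269]
 [-0.833  0.004  0.553]]
```

View pics/d4.png

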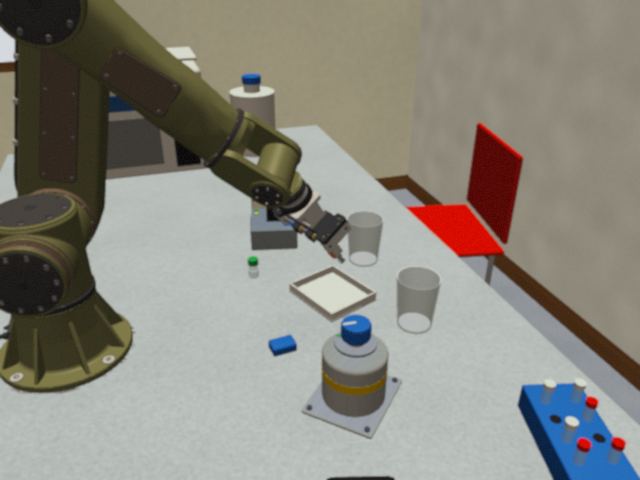

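View pics/w4.png

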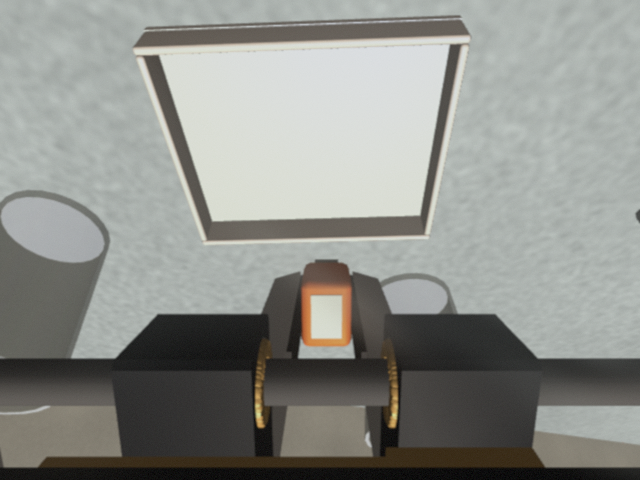

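The side and wrist views show the plug tilted over the tray, but joint 6 sits at its −2.55 limit. I'll turn the tool back about 20° so that it leans along the radius.

>>> jog_arm(rows=[0,0,0,0,0,-5,1,0,-0.002,0,0,0,-5,1,0,-0.004,0,0,0,-5,1,0,-0.004,0,0,0,-5,1,0,0,0,0,0,0,1])

```text
time_s: 5.37
ee_pos: [0.5688, 0.0161, 0.1075]
eef_rot: [-0.02, 0.985, 0.032]
force: [0.7, -0.5, -0.3]
grip_width: 0.0198
```

```bash
python3 - <<'E'
from h import *
from scipy.spatial.transform import Rotation as R
o=ctrl.get_obs(); print(o['time_s'],o['ee_pos'],o['force'],o['grip_width'],o['qpos'])
M=R.from_euler('xyz',o['eef_rot']).as_matrix();print(M.round(3)); print('foot',o['ee_pos']+.035*M[:,0])
E
```

```text
5.3667 [0.56882303 0.01609513 0.10745689] [ 0.69651448 -0.53097352 -0.25564196] 0.019829272440321923 [-0.06044354  0.20532856  2.0157381   0.15347738  0.34074264 -1.81300773]
[[ 0.552 -0.049  0.832]
 [ 0.018  0.999  0.047]
 [-0.833 -0.011  0.552]]
foot [0.5881536  0.01671668 0.07828597]
```

>>> jog_arm(rows=[-0.002,0,-0.02,0,0,0,1,0,0,-0.02,0,0,0,1,0,0,-0.015,0,0,0,1,0,0,-0.008,0,0,0,1,0,0,-0.004,0,0,0,1,0,0,0,0,0,0,1])

```text
time_s: 5.87
ee_pos: [0.5661, 0.016, 0.0387]
eef_rot: [-0.018, 0.987, 0.038]
force: [0.2, 0.7, -0.6]
grip_width: 0.02
```

```bash
python3 - <<'E'
from h import *
from scipy.spatial.transform import Rotation as R
o=ctrl.get_obs(); print(o['time_s'],o['ee_pos'],o['force'],o['grip_width'],o['qpos'])
M=R.from_euler('xyz',o['eef_rot']).as_matrix();print('foot',o['ee_pos']+.035*M[:,0])
snap('wrist','w5')
E
```

```text
5.8667 [0.56606883 0.01603252 0.03866596] [ 0.2118266   0.66444764 -0.59388011] 0.02001512943689456 [-0.06303033  0.34115563  2.05470984  0.32845141  0.17333438 -1.99681179]
foot [0.58534799 0.01676681 0.00946365]
```

View pics/w5.png

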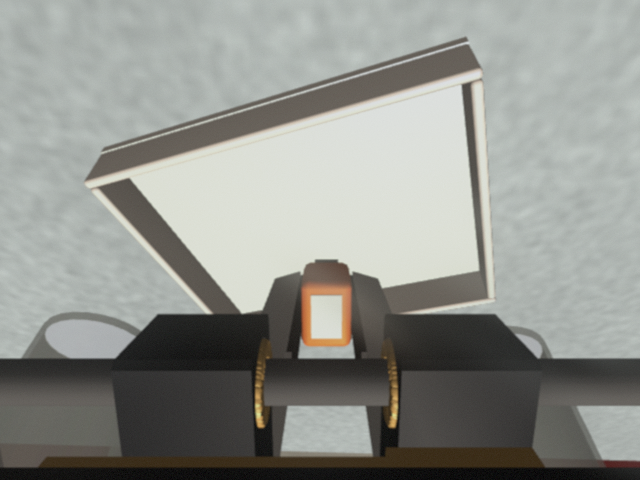

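The plug is over the tray floor between the walls; the foot is about 2 mm above the floor. Releasing.

>>> jog_arm(rows=[0,0,-0.0015,0,0,0,1,0,0,0,0,0,0,0.7,0,0,0,0,0,0,0.6,0,0,0,0,0,0,0.5,0,0,0,0,0,0,0.5,0,0,0,0,0,0,0.5])

```text
time_s: 6.42
ee_pos: [0.5657, 0.0161, 0.0374]
eef_rot: [-0.013, 0.986, 0.037]
force: [0.4, -0.2, 0.2]
grip_width: 0.0464
```

>>> jog_arm(rows=[-0.006,0,0.01,0,0,0,0.5,-0.01,0,0.015,0,0,0,0.5,-0.012,0,0.02,0,0,0,0.5,-0.015,0,0.025,0,0,0,0.5,-0.015,0,0.03,0,0,0,0.5,0,0,0,0,0,0,0.5])

```text
time_s: 6.92
ee_pos: [0.5078, 0.016, 0.1426]
eef_rot: [-0.015, 0.979, 0.035]
force: [0.3, -0.8, 1.3]
grip_width: 0.0469
```

```bash
python3 - <<'E'
from h import *
from scipy.spatial.transform import Rotation as R
o=ctrl.get_obs(); print(o['time_s'],o['ee_pos'],o['force'],o['grip_width'],o['qpos'])
M=R.from_euler('xyz',o['eef_rot']).as_matrix();print(M.round(3))
snap('wrist','w6');snap('scene','s6')
E
```

```text
6.9167 [0.50782261 0.01600078 0.14261777] [ 0.28351547 -0.82321705  1.31278244] 0.04686337702969775 [-0.07287685  0.00536174  2.14188785  0.15226058  0.4092552  -1.8154863 ]
[[ 0.558 -0.048  0.829]
 [ 0.02   0.999  0.044]
 [-0.83  -0.008  0.558]]
```

View pics/w6.png

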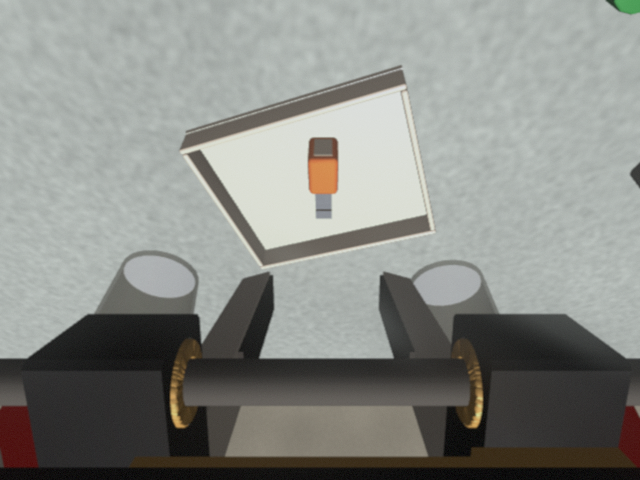

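View pics/s6.png

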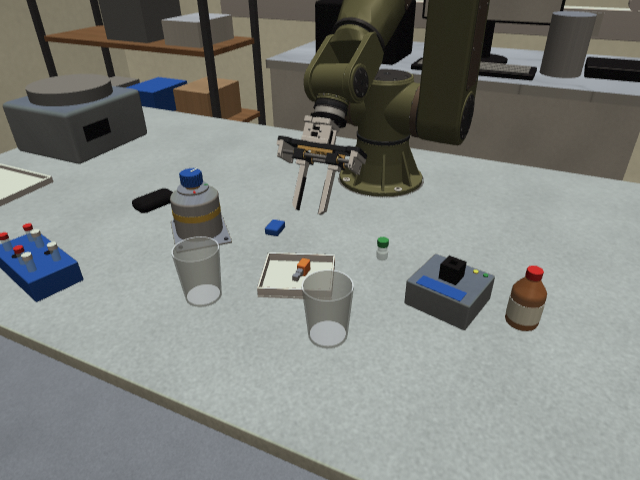

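The plug lies flat on the tray floor at (323,178) in the wrist view; the bystanders are undisturbed. Next, upright and over the tank.

>>> jog_arm(rows=[0,0,0.02,0.3,6.8,0,0.3,0,-0.01,0.02,0.3,6.8,0,0.2,0,-0.03,0.02,0.3,6.8,0,0,-0.003,-0.035,0.02,0.3,6.8,0,0,-0.004,-0.035,0.015,0.3,6.7,0,0,-0.004,-0.035,0,0,0,-4,0,-0.003,-0.035,0,0,0,-4,0,-0.003,-0.035,0,0,0,-4,0])

```text
time_s: 7.68
ee_pos: [0.4918, -0.195, 0.2214]
eef_rot: [0.845, 1.512, 0.67]
force: [0.3, 0.4, -0.3]
grip_width: 0.0934
```

>>> jog_arm(rows=[-0.003,-0.035,0,0,0,-4,0,0,-0.033,0,0,0,0,0,0,-0.031,0,0,0,0,0,0,0,0,0,0,0,0,0,0,0,0,0,0,0])

```text
time_s: 8.1
ee_pos: [0.4885, -0.2934, 0.221]
eef_rot: [0.854, 1.512, 0.611]
force: [-0.2, 0.1, 0.6]
grip_width: 0.0937
```

```bash
python3 - <<'E'
from h import *
from scipy.spatial.transform import Rotation as R
o=ctrl.get_obs(); print(o['time_s'],o['ee_pos'],o['force'],o['grip_width'],o['qpos'])
M=R.from_euler('xyz',o['eef_rot']).as_matrix();print(M.round(3))
snap('wrist','w7')
E
```

```text
8.1 [ 0.48848968 -0.29335909  0.22100033] [-0.18825865  0.07535528  0.58346908] 0.09367126982084106 [-0.63151736  0.31905588  1.46065462  0.05696004  1.34328956 -1.97142336]
[[ 0.048  0.24   0.97 ]
 [ 0.034  0.97  -0.241]
 [-0.998  0.044  0.039]]
```

View pics/w7.png

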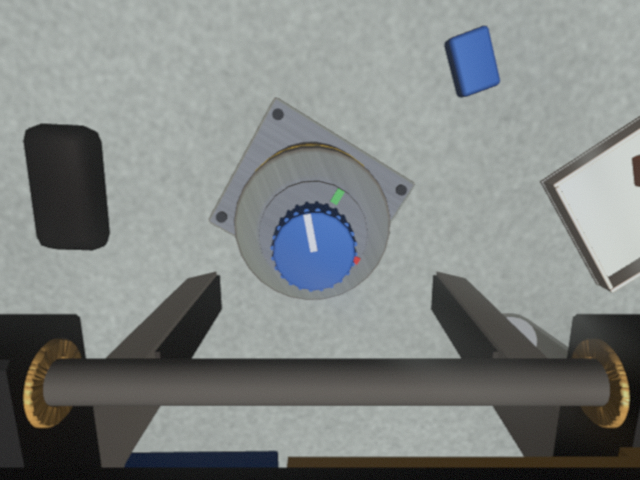

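The wrist view shows the cap centre near (314,250), its pointer running to (308,216), the green mark at (338,196) and the red mark at (357,260). Now I'll measure the angles.

```bash
python3 - <<'E'
from h import *
p,d,K,E=load('w7'); C=cloud(d,K,E); hsv=cv2.cvtColor(p,cv2.COLOR_RGB2HSV)
H,S,V=[hsv[...,i].astype(int) for i in range(3)]
b=np.zeros(d.shape,bool); b[170:300,250:370]=1
t=b&(C[...,2]>.155); q=C[t]; print('top',len(q),np.median(q[:,2])); c,r=cv2.minEnclosingCircle(q[:,:2].astype(np.float32)); print(c,r, q[:,:2].mean(0))
col=b&(abs(C[...,2]-.126)<.004); q=C[col]; print('collar z',np.median(q[:,2]),cv2.minEnclosingCircle(q[:,:2].astype(np.float32)))
c=np.array(c)
er=cv2.erode(t.astype(np.uint8),np.ones((5,5)))>0
w=er&(S<90)&(V>140); g=b&(H>40)&(H<85)&(S>90)&~t; rd=b&((H<8)|(H>172))&(S>120)&~t
q=C[w][:,:2]; cc=q.mean(0); u=np.linalg.svd(q-cc)[2][0]
u*=np.sign(u@(cc-c)); print('ptr',len(q),cc,'mean dir',np.degrees(np.arctan2(*(cc-c)[::-1])),'axis',np.degrees(np.arctan2(u[1],u[0])))
for n,m in(('g',g),('r',rd)):
    q=C[m]; cc=q.mean(0); print(n,len(q),cc,'r',np.hypot(*(cc[:2]-c)),np.degrees(np.arctan2(*(cc[:2]-c)[::-1])))
for t_ in('scene0','side0'):
    p,d,K,E=load(t_);C=cloud(d,K,E)
    m=(np.hypot(C[...,0]-.487,C[...,1]+.298)<.035)&(C[...,2]>.158)
    print(t_,cv2.minEnclosingCircle(C[m][:,:2].astype(np.float32)),np.median(C[m][:,2]))
E
```

```text
top 5528 0.16304911048332713
(0.4630601406097412, -0.2942512631416321) 0.04890613257884979 [ 0.48392988 -0.29634905]
collar z 0.12527489775005973 ((0.4864157736301422, -0.29664549231529236), 0.035917624831199646)
ptr 303 [ 0.47447724 -0.29620761] mean dir -9.723354126719626 axis -4.130864298540463
g 101 [ 0.46479997 -0.27545634  0.12627327] r 0.018875280500519565 84.71124875214281
r 27 [ 0.51003686 -0.27286681  0.12610193] r 0.05161498715992992 24.47568399890265
scene0 ((0.4902128577232361, -0.2966575026512146), 0.02691607177257538) 0.16438155877078192
side0 ((0.48674216866493225, -0.2995736300945282), 0.02688976377248764) 0.16299386611161615
```

The pointer is at 176°, red at 45.7° and green at 135.3°, so the cap stands at about 2.28 rad. The cap axis is at (0.4865, −0.297) and its top at 0.1635, which fits. I'll level the tool and descend.

>>> jog_arm(rows=[-0.002,-0.0036,0,-1.95,2.75,0,0,0,0,-0.025,0,0,0,0,0,0,-0.025,0,0,0,0,0,0,-0.02,0,0,0,0,0,0,-0.01,0,0,0,0,0,0,-0.006,0,0,0,0,0,0,0,0,0,0,0], squeeze=30)

```text
time_s: 8.73
ee_pos: [0.4867, -0.2951, 0.1367]
eef_rot: [-0.68, 1.569, -0.92]
force: [-0.0, -0.7, -0.1]
grip_width: 0.0941
```

```bash
python3 - <<'E'
from h import *
from scipy.spatial.transform import Rotation as R
o=ctrl.get_obs(); print(o['time_s'],o['ee_pos'],o['force'],o['grip_width'],o['qpos'])
M=R.from_euler('xyz',o['eef_rot']).as_matrix();print(M.round(3))
snap('wrist','w8')
E
```

```text
8.7333 [ 0.48669199 -0.2951445   0.13666491] [-0.00908864 -0.67054033 -0.1140173 ] 0.09406005307827935 [-6.09171237e-01  4.04653695e-01  1.54582424e+00 -6.98138234e-04
  1.18909822e+00 -1.93929383e+00]
[[ 0.001  0.238  0.971]
 [-0.002  0.971 -0.238]
 [-1.    -0.001  0.002]]
```

View pics/w8.png

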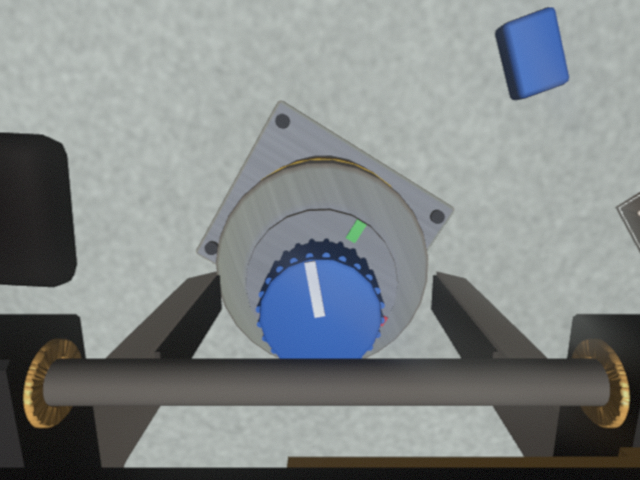

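The cap (centre x≈320 px) lies slightly left of the midpoint between the fingers (327), consistent with the 2 mm still to go in y. I'll correct and close.

>>> jog_arm(rows=[0,-0.0019,-0.0005,0,0,0,0.3,0,0,0,0,0,0,0.4,0,0,0,0,0,0,0.5,0,0,0,0,0,0,0.6,0,0,0,0,0,0,0.7,0,0,0,0,0,0,1,0,0,0,0,0,0,1,0,0,0,0,0,0,1])

```text
time_s: 9.45
ee_pos: [0.4867, -0.2976, 0.137]
eef_rot: [-0.496, 1.567, -0.737]
force: [0.6, 0.6, 0.9]
grip_width: 0.0473
```

```bash
python3 - <<'E'
from h import *
o=ctrl.get_obs(); print(o['time_s'],o['ee_pos'],o['force'],o['moment'],o['grip_width'],o['qpos'])
E
```

```text
9.45 [ 0.48671631 -0.29760477  0.13704906] [0.57859272 0.59298704 0.89164553] [-0.0193938   0.08801257 -0.0623816 ] 0.04732350392371875 [-6.12800582e-01  4.06226072e-01  1.54263864e+00 -4.48436601e-04
  1.18938946e+00 -1.94216167e+00]
```

>>> jog_arm(rows=[0,0,-7e-05,0,0,-5,1,0,0,-7e-05,0,0,-5,1,0,0,-7e-05,0,0,-5,1,0,0,-7e-05,0,0,-5,1,0,0,-7e-05,0,0,-5,1,0,0,-7e-05,0,0,-5,1,0,0,-7e-05,0,0,-5,1,0,0,-7e-05,0,0,-5,1])

```text
time_s: 10.12
ee_pos: [0.4867, -0.2977, 0.1365]
eef_rot: [-0.619, 1.567, -1.562]
force: [-0.5, 1.2, 1.1]
grip_width: 0.0479
```

```bash
cat > st.py <<'E'
from h import *
from scipy.spatial.transform import Rotation as R
def st():
    o=ctrl.get_obs(); M=R.from_euler('xyz',o['eef_rot']).as_matrix()
    print(round(o['time_s'],2),o['ee_pos'].round(4),'F',o['force'].round(2),'M',o['moment'].round(3),'w',round(o['grip_width'],4),'q6',o['qpos'][5].round(3),'yaw',np.degrees(np.arctan2(M[1,1],M[0,1])).round(2),'x',M[:,0].round(3))
st()
E
python3 st.py; python3 -c "
from h import *
snap('wrist','w9')"
```

```text
10.12 [ 0.4867 -0.2977  0.1365] F [-0.5   1.18  1.1 ] M [0.138 0.077 0.106] w 0.0479 q6 -1.238 yaw 35.95 x [ 0.    -0.003 -1.   ]
```

View pics/w9.png

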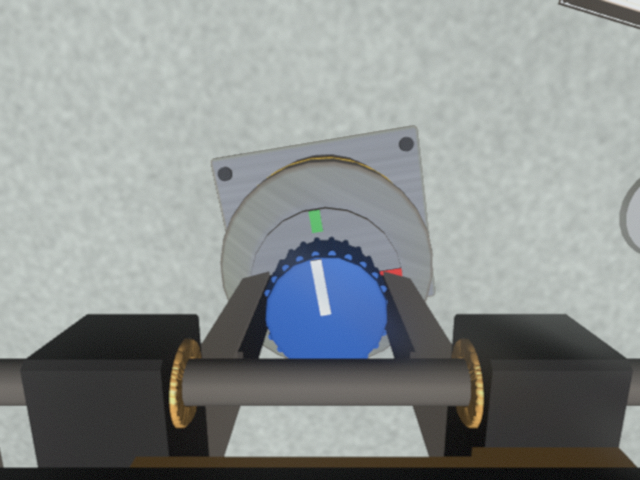

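The pointer stays fixed in the wrist image while the collar marks turn, so the cap is following without slip. About 90° is left.

>>> jog_arm(rows=[0,0,-7e-05,0,0,-5,1,0,0,-7e-05,0,0,-5,1,0,0,-7e-05,0,0,-5,1,0,0,-7e-05,0,0,-5,1,0,0,-7e-05,0,0,-5,1,0,0,-7e-05,0,0,-5,1,0,0,-7e-05,0,0,-5,1,0,0,-7e-05,0,0,-5,1])

```text
time_s: 10.83
ee_pos: [0.4866, -0.2977, 0.136]
eef_rot: [-0.659, 1.567, -2.298]
force: [-1.4, 1.7, 2.0]
grip_width: 0.0473
```

>>> jog_arm(rows=[0,0,-7e-05,0,0,-5,1,0,0,-7e-05,0,0,-5,1,0,0,-7e-05,0,0,-5,1,0,0,-7e-05,0,0,-5,1,0,0,-7e-05,0,0,-5,1,0,0,-7e-05,0,0,-5,1,0,0,-7e-05,0,0,-5,1,0,0,0,0,0,0,1])

```text
time_s: 11.5
ee_pos: [0.4866, -0.2977, 0.1354]
eef_rot: [-0.704, 1.567, -2.954]
force: [-2.4, 1.6, 2.5]
grip_width: 0.0473
```

```bash
python3 st.py; python3 -c "
from h import *
snap('wrist','w10')"
```

```text
11.5 [ 0.4866 -0.2977  0.1354] F [-2.36  1.61  2.54] M [ 0.303  0.365 -0.095] w 0.0473 q6 0.069 yaw -38.94 x [-0.004 -0.001 -1.   ]
```

View pics/w10.png

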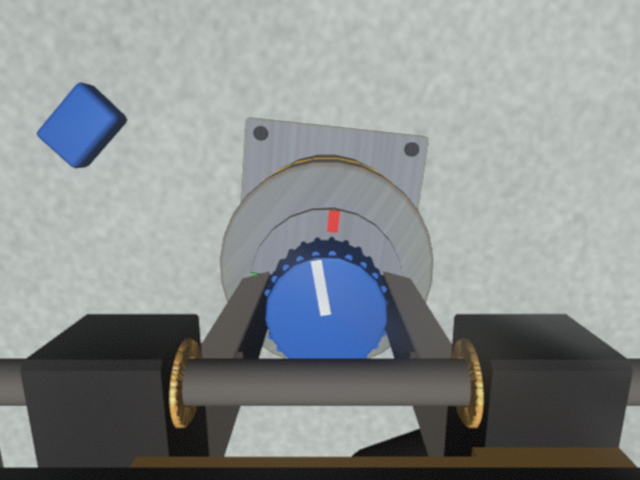

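The pointer (320,288) is now about 15° short of the red mark (333,220), as computed. Continuing in smaller steps to the stop.

>>> jog_arm(rows=[0,0,-4e-05,0,0,-3,1,0,0,-4e-05,0,0,-3,1,0,0,-4e-05,0,0,-3,1,0,0,-3e-05,0,0,-2,1])

```text
time_s: 11.88
ee_pos: [0.4866, -0.2976, 0.1353]
eef_rot: [-0.674, 1.567, -3.112]
force: [-2.7, 2.2, 2.5]
grip_width: 0.047
```

```bash
python3 st.py
```

```text
11.88 [ 0.4866 -0.2976  0.1353] F [-2.66  2.16  2.49] M [0.42  0.54  0.112] w 0.047 q6 0.256 yaw -49.7 x [-0.004 -0.    -1.   ]
```

>>> jog_arm(rows=[0,0,-3e-05,0,0,-2,1,0,0,-1e-05,0,0,-1,1])

```text
time_s: 12.05
ee_pos: [0.4866, -0.2976, 0.1352]
eef_rot: [-0.676, 1.567, 3.117]
force: [-2.4, 2.5, 2.2]
grip_width: 0.0472
```

```bash
python3 st.py
```

```text
12.05 [ 0.4866 -0.2976  0.1352] F [-2.39  2.51  2.22] M [0.51  0.524 0.151] w 0.0472 q6 0.308 yaw -52.68 x [-0.004  0.    -1.   ]
```

>>> jog_arm(rows=[0,0,0,0,0,-1,1,0,0,0,0,0,-1,1])

```text
time_s: 12.22
ee_pos: [0.4866, -0.2977, 0.1352]
eef_rot: [-0.676, 1.567, 3.08]
force: [-3.0, 2.9, 3.1]
grip_width: 0.0472
```

```bash
python3 st.py
```

```text
12.22 [ 0.4866 -0.2977  0.1352] F [-2.96  2.86  3.07] M [0.672 0.666 0.103] w 0.0472 q6 0.344 yaw -54.76 x [-0.004  0.    -1.   ]
```

>>> jog_arm(rows=[0,0,0,0,0,-1,1,0,0,0,0,0,-1,1])

```text
time_s: 12.38
ee_pos: [0.4865, -0.2977, 0.1352]
eef_rot: [-0.639, 1.567, 3.082]
force: [-3.9, 3.8, 4.0]
grip_width: 0.0476
```

```bash
python3 st.py
```

```text
12.38 [ 0.4865 -0.2977  0.1352] F [-3.93  3.79  3.98] M [0.736 0.775 0.872] w 0.0476 q6 0.38 yaw -56.82 x [-0.004  0.    -1.   ]
```

>>> jog_arm(rows=[0,0,0,0,0,-1,1,0,0,0,0,0,-1,1])

```text
time_s: 12.55
ee_pos: [0.4861, -0.2979, 0.1352]
eef_rot: [-0.521, 1.566, -3.119]
force: [-7.8, 2.0, 5.1]
grip_width: 0.0471
```

```bash
python3 st.py;  python3 -c "
from h import *
snap('wrist','w11')"
```

```text
12.55 [ 0.4861 -0.2979  0.1352] F [-7.8   2.    5.06] M [0.238 1.72  1.135] w 0.0471 q6 0.415 yaw -58.82 x [-0.005 -0.    -1.   ]
```

View pics/w11.png

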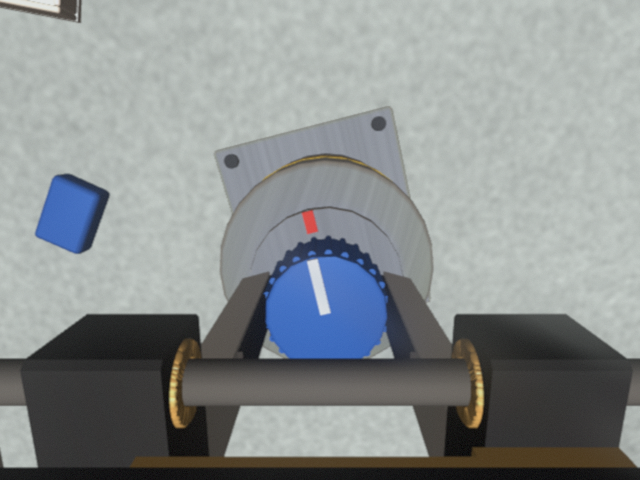

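The moment about z jumped from about 0.1 to 1.1 N m and the pointer (318,287) lines up with the red mark (310,221): the cap is bottomed out. I'll turn it back a quarter turn.

>>> jog_arm(rows=[0,0,0,0,0,3,1,0,0,7e-05,0,0,5,1,0,0,7e-05,0,0,5,1,0,0,7e-05,0,0,5,1,0,0,7e-05,0,0,5,1,0,0,7e-05,0,0,5,1,0,0,7e-05,0,0,5,1,0,0,7e-05,0,0,5,1])

```text
time_s: 13.27
ee_pos: [0.4864, -0.2983, 0.1357]
eef_rot: [-0.512, 1.567, -2.443]
force: [-4.2, -0.7, 2.6]
grip_width: 0.0473
```

>>> jog_arm(rows=[0,0,7e-05,0,0,5,1,0,0,7e-05,0,0,5,1,0,0,7e-05,0,0,5,1,0,0,7e-05,0,0,5,1,0,0,7e-05,0,0,5,1,0,0,7e-05,0,0,5,1,0,0,7e-05,0,0,5,1,0,0,7e-05,0,0,5,1])

```text
time_s: 13.93
ee_pos: [0.4869, -0.2983, 0.1363]
eef_rot: [-0.362, 1.566, -1.595]
force: [-0.2, -0.2, 0.9]
grip_width: 0.0472
```

>>> jog_arm(rows=[0,0,7e-05,0,0,5,1,0,0,7e-05,0,0,5,1,0,0,0,0,0,0,1])

```text
time_s: 14.18
ee_pos: [0.487, -0.2982, 0.1365]
eef_rot: [-0.345, 1.566, -1.403]
force: [0.8, -1.1, 0.7]
grip_width: 0.047
```

```bash
python3 st.py; cat > ang.py <<'E'
import sys
from h import *
# angles in camera-ray/plane-intersection geometry around axis c
def ang(tag,ztop):
    p,d,K,E=load(tag); hsv=cv2.cvtColor(p,cv2.COLOR_RGB2HSV); H,S,V=[hsv[...,i].astype(int) for i in range(3)]
    v,u=np.mgrid[:480,:640]
    r=np.stack([(u-K[0,2])/K[0,0],(v-K[1,2])/K[1,1],np.ones(u.shape)],-1)@E[:3,:3].T
    def pl(z): return E[:3,3]+r*((z-E[2,3])/r[...,2])[...,None]
    T=pl(ztop)[...,:2]; G=pl(.126)[...,:2]
    # collar circle centre from depth for reference
    C=cloud(d,K,E); b=np.zeros(d.shape,bool); b[190:355,250:400]=1
    cap=b&(abs(C[...,2]-ztop)<.003)&(H>100)&(H<125)&(S>130)
    c0=np.array([.4865,-.297])
    w=b&(abs(C[...,2]-ztop)<.006)&(S<90)&(V>140)&(np.hypot(*(T-c0).transpose(2,0,1))<.022)
    q=T[w]; cc=q.mean(0); uu=np.linalg.svd(q-cc)[2][0]; uu*=np.sign(uu@(cc-c0))
    print(tag,'ptr n',len(q),'mean',cc.round(4),'axis',np.degrees(np.arctan2(uu[1],uu[0])).round(2),'dir',np.degrees(np.arctan2(*(cc-c0)[::-1])).round(2))
    for n,m in(('g',(H>40)&(H<85)&(S>90)),('r',((H<8)|(H>172))&(S>120))):
        m=m&b&(abs(C[...,2]-.126)<.005); q=G[m]
        if len(q)>15:
            cc=q.mean(0); uu=np.linalg.svd(q-cc)[2][0]; uu*=np.sign(uu@(cc-c0)); print(n,len(q),cc.round(4),'dir',np.degrees(np.arctan2(*(cc-c0)[::-1])).round(2),'axis',np.degrees(np.arctan2(uu[1],uu[0])).round(2))
for a in sys.argv[1:]: t,z=a.split(','); ang(t,float(z))
E
python3 -c "
from h import *
snap('wrist','w12');snap('side','d12')"; python3 ang.py w8,.1638 w9,.1632 w10,.162 w11,.162 w12,.1632
```

```text
14.18 [ 0.487  -0.2982  0.1365] F [ 0.83 -1.08  0.65] M [-0.193 -0.134  0.142] w 0.047 q6 -1.124 yaw 29.38 x [ 0.001 -0.004 -1.   ]
w8 ptr n 612 mean [ 0.4751 -0.2963] axis 175.8 dir 176.39
g 223 [ 0.4648 -0.2755] dir 135.23 axis 134.44
w9 ptr n 613 mean [ 0.4782 -0.289 ] axis 136.03 dir 136.07
g 225 [ 0.4649 -0.2755] dir 135.13 axis 134.63
r 65 [ 0.5077 -0.274 ] dir 47.38 axis 37.45
w10 ptr n 613 mean [ 0.4923 -0.2871] axis 60.62 dir 59.62
r 225 [ 0.5082 -0.2754] dir 44.79 axis 45.72
w11 ptr n 613 mean [ 0.4949 -0.2891] axis 44.22 dir 43.04
r 225 [ 0.5082 -0.2755] dir 44.71 axis 45.37
w12 ptr n 613 mean [ 0.4791 -0.2884] axis 130.88 dir 130.85
g 226 [ 0.4649 -0.2755] dir 135.12 axis 134.99
r 200 [ 0.5081 -0.2754] dir 44.98 axis 45.07
```

View pics/w12.png

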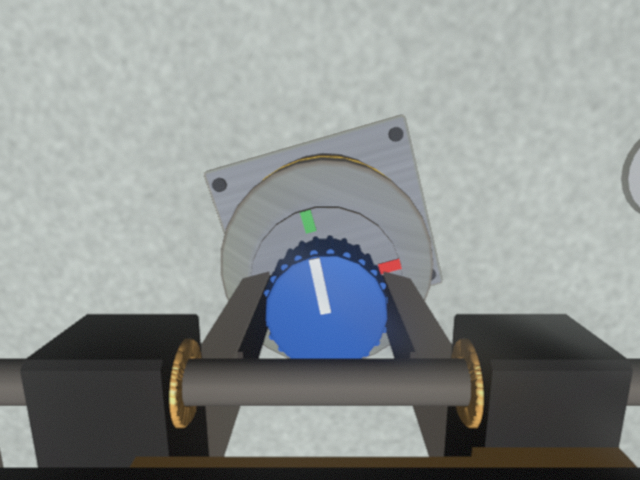

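The pointer is now at 130.9° against the green mark's 135.1° (bottomed reading 44.2°, red 45.1°), about 4° short. I'll add 4°.

>>> jog_arm(rows=[0,0,3e-05,0,0,2,1,0,0,2e-05,0,0,1.8,1,0,0,0,0,0,0,1,0,0,0,0,0,0,1,0,0,0,0,0,0,1,0,0,0,0,0,0,1])

```text
time_s: 14.78
ee_pos: [0.487, -0.2981, 0.1365]
eef_rot: [-0.386, 1.566, -1.383]
force: [3.7, -4.0, -0.8]
grip_width: 0.0471
```

```bash
python3 st.py; python3 -c "
from h import *
snap('wrist','w13');snap('scene','s13')"; python3 ang.py w13,.1632; python3 st.py
```

```text
14.78 [ 0.487  -0.2981  0.1365] F [ 3.72 -4.04 -0.85] M [-0.741 -0.777  0.013] w 0.0471 q6 -1.185 yaw 32.88 x [ 0.001 -0.004 -1.   ]
w13 ptr n 619 mean [ 0.4785 -0.2888] axis 134.17 dir 134.21
g 224 [ 0.4649 -0.2755] dir 135.12 axis 134.96
r 153 [ 0.508  -0.2749] dir 45.75 axis 37.02
14.88 [ 0.487  -0.2981  0.1366] F [ 4.37 -3.29 -0.98] M [-0.728 -0.77   0.003] w 0.0472 q6 -1.185 yaw 32.88 x [ 0.001 -0.004 -1.   ]
```

View pics/s13.png

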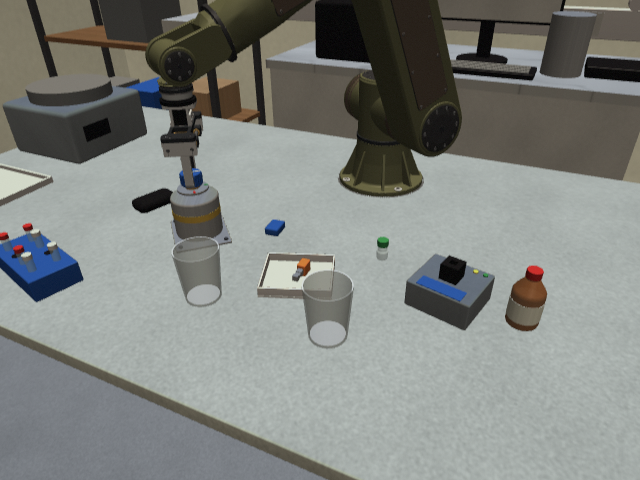

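View pics/w13.png

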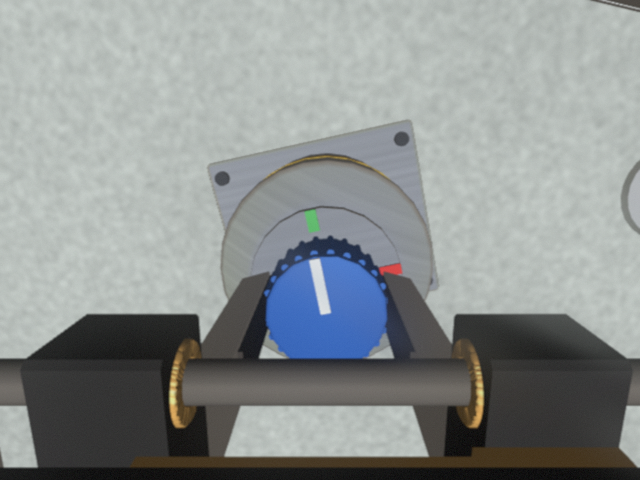

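The pointer is at 134.2° against the green mark's 135.1°, which is 90.0° from the bottomed reading. The plug is still in the tray, the bystanders are in place and the forces are small. Handing in.

```bash
python3 -c "
from station import ctrl
o=ctrl.get_obs(); print(abs(o['joint_vel']).max()); print(ctrl.hand_in())"
```

```text
0.001461599320036082
the job is handed in; nothing more can be done
None
```

The tank's cap is at the vent position, still gripped and at rest, and the job is handed in at about 15 s of the 72 s allowed.

- **Plug:** I pulled it straight up out of the socket and left it lying flat on the floor of the white tray. It still showed there in the last scene picture.
- **Bottoming out:** I turned the cap clockwise about 131° in one grip. The turning moment then jumped from about 0.1 to 1.1 N m, with the pointer at the red mark (44° against 45°). The fingers seem to have slipped a degree or so on the cap while it was against the stop.
- **Vent position:** Turning back first left the pointer about 4° short, so I corrected it. It finished at 134.2°, which is 90.0° from the bottomed reading. The green mark reads 135.1°, so the two checks disagree by about 0.9°.
- **At hand-in:** Joint speeds were about 0.001 rad/s and the tool force was about 5 N. In the last scene picture the beakers, bottle, vial and block looked unmoved, though I did not re-measure their positions.
- **Joint limit:** Over the tray, joint 6 came to −2.549 against its −2.55 limit, so I turned the tool back about 20°. No reading was past the limit.

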